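# Set and lock the depth stop of a tube-capping press

## Robot

A 7-joint arm with a two-finger parallel gripper is mounted at the origin on the work surface. World frame = base frame: x ahead of the robot, y to its left, z up, the work surface at z = 0. Lengths are in mm, angles in rad, forces in N, time in s.
With the tool pointing down it reaches from about 400 to 875 mm from the base axis. Payload 4.4 kg.
Tool frame: the origin (TCP) lies midway between the tips of the shut fingers; the grasp point (between the pads) lies behind it (ctrl.grip_point_offset is the x of the grasp point in the tool frame, in mm); x points along the fingers, z is the direction in which the jaws open and shut, and the axes are right-handed (so a half turn about x gives the same grasp; the last joint's range is limited). The gripper opens to 85 mm and grips with 20 to 120 N. Pads are 22 mm wide; open, the fingers measure 114 mm over their backs; the gripper's body (76 mm by 85 mm) begins 54 mm behind the grasp point. The pads swing forward as they close: fully open they stand 13 mm farther back than shut.
Start: joints at [-1.208, 0.628, 0.038, 1.517, -0.027, 0.996, -0.02], TCP at [270.236, 591.177, 231.313] pointing down, gripper open.
Joint ranges: [-3.06, 3.06], [-0.37, 2.12], [-1.25, 1.32], [0.18, 2.47], [-1.1, 4.24], [0.23, 1.98], [-2.94, 2.94]. Speed limits (rad/s): [2.57, 2.57, 3.14, 3.14, 3.14, 3.14, 3.14].

## Interface

Orientations are given as [roll, pitch, yaw] about the fixed x, y, z axes, in that order (R = Rz(yaw) Ry(pitch) Rx(roll)).
In Python, from cell import status, eyes, ctrl gives the robot as it stands. The module is installed in compiled form; this text tells all that it offers.
- The arm moves only by the tool apply_moves, never from a script. Its argument "targets" is a list of rows, each a list of 3 entries, a list of its own where there are three numbers: the shift along the tool's x, y, z in mm, then the turn about the tool's x in degrees, then the finger opening in mm, from 0 to 85.4. In form: [[[dx, dy, dz], roll, claw], ...]. A call has 1 to 10 rows; each row shifts and turns the pose as measured when the row begins, along the tool's axes as they then stand; what a row does not reach is not made up. A row lasts 1/8 s, in which the tool goes at most 62.5 mm and 10.7 degrees, less where a joint would pass 70% of its speed; a pose out of reach is approached as far as the arm can. A call is refused whole if a number of a shift passes 62.5 or a number of a turn 10.7, either way. A call with a gripper value outside its range is refused whole. The fingers move at their own pace and stop on an object; the grip force is fixed at half the most. Time passes only in rows, so rows that do not move let the fingers close. It gives the time, the measured TCP pose, the force and the opening at its end, in the units of the state.
- status.read_state(): the state, without advancing time (a new reading comes with each control period).
- eyes.get_image(name): name is "side" or "top" or "wrist"; returns (picture, depth): 400x640x3 uint8, blue, green, red; 400x640 float32, mm along the optical axis (not along the pixel's ray), 0 where there is no reading.
- eyes.camera_params(name): a dict with "fx", "fy", "cx", "cy" (pixels), "R" (3x3) and "t" (3): a world point X has camera coordinates R X + t. Camera axes: x right, y down, z forward; pixel columns grow to the right and rows downward; lengths in mm; the calibration is good to about 2 mm. A picture is of the moment at which its call begins: read the wrist's pose just before it. camera_params takes no time and is no camera call; for the wrist camera it gives the pose at the moment of the call.
- ctrl.finish_job(): hands the job in, once; it reports no verdict.
The state is a dict: "clock": time; "qpos": joint angles; "qd": joint speeds; "tau": joint torques, N m; "eef_pos": TCP position; "tool_rot": TCP orientation; "force": force on the tool from outside, world axes, zero at the start; "torque": the same for the moment, N m; "width": finger opening in mm.
Only numpy, scipy, OpenCV 4.12 (cv2) and the standard library are available. Lean on these libraries where they do the work, as an engineer would, in place of code of your own. Each camera call takes 0.05 s, during which the arm holds its last target.

## Task

The depth stop of the tube-capping press is loose: its stop screw hangs just clear of the stop post. Turn the square-ended stop screw clockwise until you feel its tip come to bear on the post, without forcing it, then run the hex jam nut down against the press's arm and nip it up firmly by hand, to about half a newton metre, without overtightening it or backing the screw off the post. Leave the other things on the table where they are.

Things in the scene. Friction and masses are not known exactly. Their poses are not given: they have to be found in the camera images.
- press: Hand press for stoppering sample tubes, fixed on the table: grey base plate 170 x 300 x 20 mm, white pillar, white arm lowered onto a capped tube. Origin on the table under the stop screw's axis; y along the arm to the pillar, x across, z up. Nothing but screw and nut rises above the arm within 120 mm of that axis; from there along +y stand the arm's block (190 mm high) and the pillar (300 mm high)
- crosshead: The white arm of the press, 25 mm thick, ending in a round boss 46 mm wide through which the stop screw passes. Its top face, 160 mm above the table, is the seat of the jam nut. Same origin and axes as the press
- stop_post: The steel stop post on the base plate under the stop screw, 18 mm thick, its top 100 mm above the table. Same origin and axes as the press
- stop_screw: Upright steel screw, 20 mm thick, in the end of the arm. Its top is a plain square end, 14 mm across flats, 24 mm high; origin at the centre of that square, on the axis, 206 mm above the table when the tip bears on the post, up to 1.1 mm higher at the start. x, y normal to the flats, z up. Right-hand thread: one turn clockwise seen from above lowers it 4 mm. It carries the nut round with it
- screw_tip_point (a point): Lowest point of the stop screw, on its axis; 0.4 to 1.1 mm above the post at the start (0.7 to 1.7 rad of turn). The screw drags: about 0.3 N m while it turns, anything less when it is held still. Once the tip bears, the torque climbs by about 3 N m per rad and stays on when the turning stops. About 0.4 to 0.5 N m is right; over about 1 N m is forced
- jam_nut: Steel hex jam nut on the stop screw, 30 mm across flats, 16 mm high; origin at its centre, on the axis; x normal to one pair of flats, z up. Clockwise seen from above runs it down the screw, 4 mm a turn, with about 0.1 N m and without turning the screw. At the start its underside is 1.3 to 2.9 mm above the arm. Above it are 14 mm or more of thread, 20 mm thick, below the square
- nut_seat (a point): Middle of the boss's top face, on the screw axis, 160 mm above the table: where the nut seats (its centre then 168 mm above the table). Once the nut meets the arm its torque climbs by about 3 N m per rad. Tight is about 0.5 N m; below 0.3 N m it is still loose, above about 1.2 N m it is overtightened. Fixed to the press
- spare_nut: a loose spare hex nut of the same size (30 mm across flats, 16 mm high) lying on the press's base plate; a bystander; origin under its middle
- stopper: a loose blue tube stopper, 19 mm across and 24 mm high, standing on the press's base plate; a bystander; origin under its middle
- spanner: a steel spanner, 220 mm long, lying on the table to the right; a bystander, too small for the nut; origin under its middle
- phone: a dark phone, 150 x 72 x 9 mm, lying on the table to the right; a bystander; origin under its middle
- loose_tube: a capped sample tube, 98 mm long and 19 mm thick, lying on the table to the right; a bystander; origin under its middle
- pen: a blue pen, 138 mm long, lying on a form to the left; a bystander; origin under its middle
- spatulas: two wooden tongue spatulas, 150 x 18 mm, lying on the table to the left; a bystander; origin under their middle

How it is judged (in metres and radians):
On the way, in this order (a step that is already met when the one before it is completed fails the run):
1. the stop screw's tip bears on the stop post (contact force between stop_screw and stop_post above 5 N), for 0.1 s.
2. the jam nut is tightened against the arm (about 0.3 N m or more) (contact force between jam_nut and crosshead above 20 N), for 0.15 s.
At the end, for the whole second after the job is handed in: the jam nut, tightened on the way, still bears on the arm (contact force over 2.5 N) and the stop screw's tip still bears on the post (over 1 N): neither has been backed off (contact force between jam_nut and crosshead above 2.5 N and contact force between stop_screw and stop_post above 1 N); the robot touches nothing.
It fails at once if the stop screw is forced against the post (about 1 N m or more) (contact force between stop_screw and stop_post above 70 N).
It fails at once if the jam nut is overtightened (about 1.2 N m or more) (contact force between jam_nut and crosshead above 95 N).
It fails at once if a bystander is moved by more than 20 mm (distance of any of spare_nut, stopper, spanner, phone, loose_tube, pen, spatulas from where it was at the start of the episode above 0.02 m).
It also fails if it takes over 72 s, if anything falls off the work surface, if the arm or the gripper's body presses on something with over 40 N, if the wrist force passes 120 N, or if a joint passes its speed limit or range.

## Working session

There is one attempt and no reset: what is moved stays moved. The work goes in short steps, Python scripts to look and compute and a tool call to move; the robot and the scene stay as the last step left them, time stands still between calls to the robot, and variables do not carry over. Pictures are saved under pics/ and viewed, and the job is handed in when it is done.

Besides the shell and the picture viewer there is one more tool, called in YAML: its name, and indented under it one key for each argument. apply_moves: Moves the arm, as the interface text tells. Its arguments: {"type":"object","properties":{"targets":{"type":"array"}},"required":["targets"]}

```bash
mkdir -p pics; ls
python3 - <<'E'
from cell import status, eyes, ctrl
import cv2
s=status.read_state()
for k,v in s.items(): print(k,v)
print(ctrl.grip_point_offset)
for n in ("side","top","wrist"):
    im,d=eyes.get_image(n); cv2.imwrite(f"pics/{n}0.png",im)
    p=eyes.camera_params(n); print(n,p)
E
```

```text
pics
clock 0.0
qpos [-1.20782421  0.62933731  0.03842072  1.51834888 -0.02697738  0.99629186
 -0.02000249]
qd [-0.00050967  0.00076948  0.00098048 -0.00075818  0.00052469 -0.00042973
  0.0010505 ]
tau [-3.88597691e-04 -5.63417387e+01  1.22609898e+00 -1.93448067e+01
  1.10155408e-02  1.01170165e-02 -9.78798994e-06]
eef_pos [269.95390405 590.61840159 230.40053248]
tool_rot [-3.1253862   1.56892838 -1.98333455]
force [0.69150943 0.38206065 0.09817111]
torque [ 0.00227353 -0.00739016 -0.00187327]
width 85.0951889688903
-18.700000000000003
side {'fx': 380.63097951307384, 'fy': 380.63097951307384, 'cx': 317.10968135235737, 'cy': 199.92221474837433, 'R': array([[ 0.93613191, -0.35163686,  0.00292622],
       [-0.23336778, -0.62745639, -0.74285797],
       [ 0.26305232,  0.69473016, -0.66944266]]), 't': array([-511.34634876,  267.86736598,  842.55970224])}
top {'fx': 384.3549159193117, 'fy': 384.3549159193117, 'cx': 319.129448308963, 'cy': 201.73144276293485, 'R': array([[-0.01767722, -0.99982052,  0.00681426],
       [-0.98016863,  0.01598357, -0.19751955],
       [ 0.19737519, -0.01017072, -0.98027526]]), 't': array([ 67.9843831 , 583.26692868, 998.87330302])}
wrist {'fx': 360.3298166417613, 'fy': 360.3298166417613, 'cx': 316.1004312507087, 'cy': 199.80252974625748, 'R': array([[ 0.41599679,  0.90936427, -0.00181537],
       [ 0.8673202 , -0.39616177,  0.30134951],
       [ 0.2733173 , -0.12693494, -0.95351202]]), 't': array([-649.21137427,  -38.93209351,  378.91991524])}
```

View pics/side0.png

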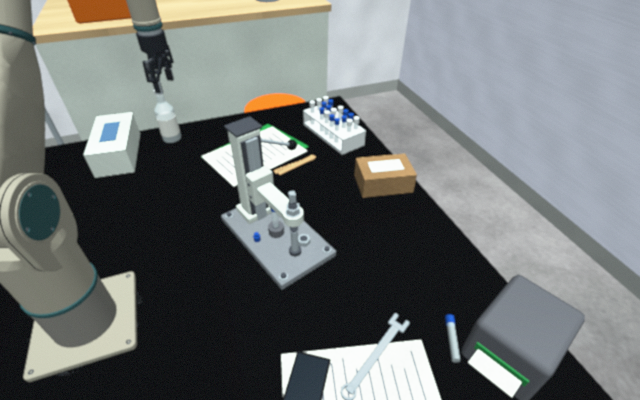

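View pics/top0.png

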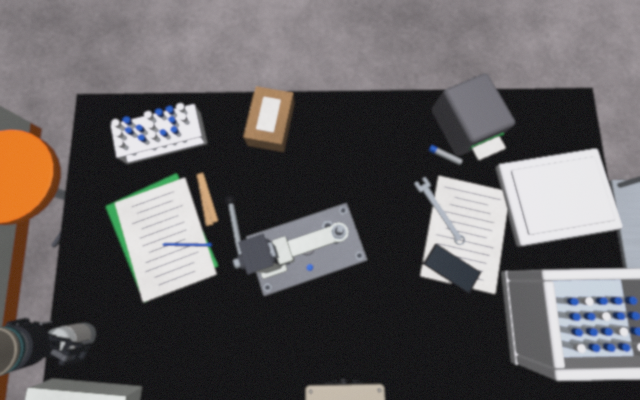

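View pics/wrist0.png

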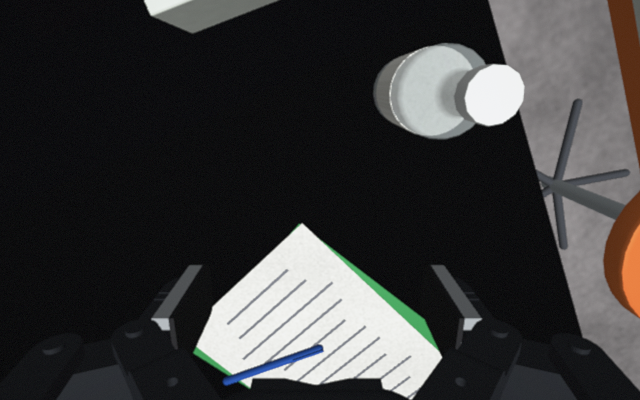

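```bash
cat > h.py <<'E'
import numpy as np, cv2
from cell import status, eyes, ctrl
def ray(p,u,v):
    R=np.array(p["R"]);t=np.array(p["t"])
    o=-R.T@t; d=R.T@np.array([(u-p["cx"])/p["fx"],(v-p["cy"])/p["fy"],1]); return o,d/np.linalg.norm(d)
def plane(p,u,v,z):
    o,d=ray(p,u,v); return o+d*(z-o[2])/d[2]
def proj(p,X):
    c=np.array(p["R"])@np.array(X)+np.array(p["t"]); return p["fx"]*c[0]/c[2]+p["cx"],p["fy"]*c[1]/c[2]+p["cy"]
E
python3 - <<'E'
from h import *
for n,(a,b,c,d) in {"top":(220,180,380,310),"side":(210,110,350,300)}.items():
    im=cv2.imread(f"pics/{n}0.png")[b:d,a:c]
    cv2.imwrite(f"pics/{n}0z.png",cv2.resize(im,None,fx=4,fy=4,interpolation=cv2.INTER_CUBIC)[:600])
p=eyes.camera_params("top"); q=eyes.camera_params("side")
o,d=ray(p,338,232);o2,d2=ray(q,293,196)
A=np.stack([d,-d2],1);s=np.linalg.lstsq(A,o2-o,rcond=None)[0];print(o+d*s[0],o2+d2*s[1])
for u,v in((338,231),(290,245)):print(plane(p,u,v,160))
E
```

```text
[482.53242289  16.90161224 202.99246176] [493.98181444  14.99619484 204.47576934]
[490.13684652  14.32963645 160.        ]
[458.0325422  131.56729128 160.        ]
```

View pics/top0z.png

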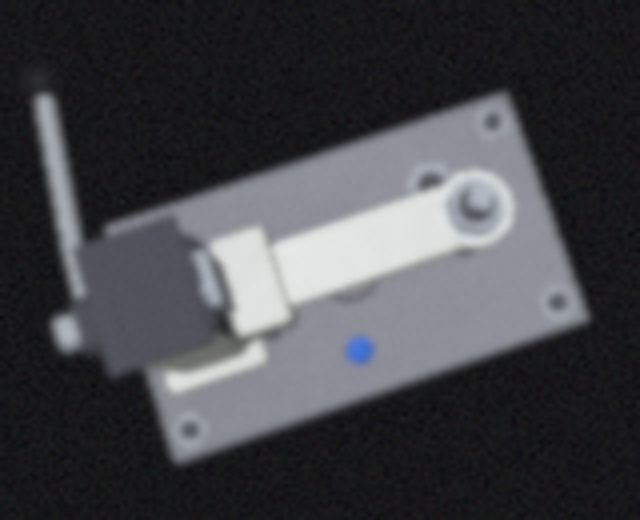

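View pics/side0z.png

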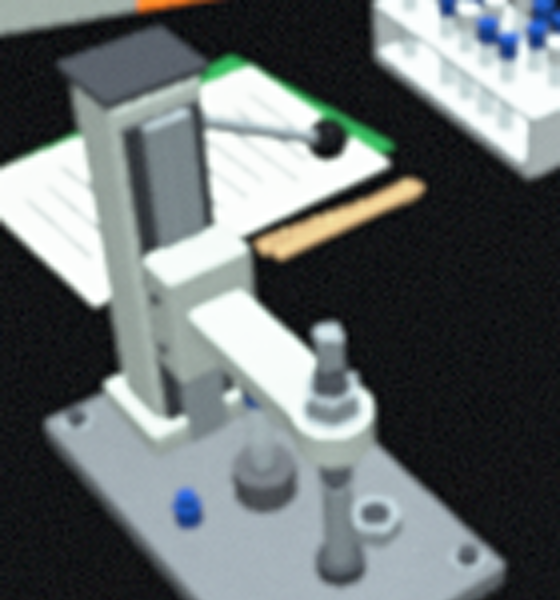

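```bash
cat >> h.py <<'E'
from scipy.spatial.transform import Rotation as Ro
def toolR(s=None):
    s=s or status.read_state(); return Ro.from_euler("xyz",s["tool_rot"]).as_matrix()
def show():
    s=status.read_state();R=toolR(s)
    print("t %.2f"%s["clock"],"pos",np.round(s["eef_pos"],2),"w %.1f"%s["width"],"F",np.round(s["force"],1),"T",np.round(s["torque"],3),"q",np.round(s["qpos"],2));print("jawyaw deg",np.degrees(np.arctan2(R[1,2],R[0,2])),"x",R[:,0].round(4))
    return s,R
def to(X):
    s=status.read_state(); print("tool shift to",X,":",(toolR(s).T@(np.array(X)-s["eef_pos"])).round(1))
E
python3 - <<'E'
from h import *
s,R=show(); print(R.round(3))
c=eyes.camera_params("wrist"); print("cam pos",-c["R"].T@c["t"], "in tool",R.T@(-c["R"].T@c["t"]-s["eef_pos"]),"axis",R.T@c["R"][2])
to([270,591,400]);to([488,13,400])
E
```

```text
t 0.15 pos [270.01 590.74 230.58] w 85.3 F [ 0.2 -0.3 -0.7] T [0.049 0.03  0.017] q [-1.21  0.63  0.04  1.52 -0.03  1.   -0.02]
jawyaw deg 65.43580059316567 x [-6.0e-04 -1.3e-03 -1.0e+00]
[[-0.001 -0.909  0.416]
 [-0.001  0.416  0.909]
 [-1.     0.    -0.001]]
cam pos [200.27107432 623.04439537 371.85830197] in tool [-141.2799293    76.85444542    0.18419931] axis [ 9.53511429e-01 -3.01356573e-01 -4.13913345e-04]
tool shift to [270, 591, 400] : [-1.694e+02  1.000e-01 -0.000e+00]
tool shift to [488, 13, 400] : [-168.8 -438.4 -435.1]
```

apply_moves:
  targets:
    - [[-56,0,0],0,85]
    - [[-56,0,0],0,85]
    - [[-56,0,0],0,85]
    - [[-10,-40,-40],0,85]
    - [[0,-43,-43],0,85]
    - [[0,-43,-43],0,85]
    - [[0,-43,-43],0,85]
    - [[0,-43,-43],0,85]
    - [[0,-43,-43],0,85]
    - [[0,-43,-43],0,85]

```text
clock: 1.4
eef_pos: [419.3, 189.9, 412.0]
tool_rot: [3.127, 1.567, -2.005]
force: [0.3, -0.3, 0.7]
width: 85.0
```

Run:
```python
from h import *
s,R=show(); to([488,13,400]);to([488,13,300])
```

```text
t 1.40 pos [419.31 189.9  411.98] w 85.0 F [ 0.3 -0.3  0.7] T [-0.001 -0.089  0.049] q [-0.66  0.18  0.21  1.73 -0.04  1.24  0.71]
jawyaw deg 65.99563680684035 x [-0.0017 -0.0038 -1.    ]
tool shift to [488, 13, 400] : [  12.5 -134.7 -133.6]
tool shift to [488, 13, 300] : [ 112.5 -134.7 -133.2]
```

apply_moves:
  targets:
    - [[0,-44,-44],0,85]
    - [[10,-44,-44],0,85]
    - [[50,-40,-40],0,85]
    - [[50,-6,-5],0,85]
    - [[0,0,0],0,85]

```text
clock: 2.02
eef_pos: [484.6, 16.3, 310.9]
tool_rot: [-2.238, 1.566, -1.096]
force: [0.0, 0.4, 0.4]
width: 84.8
```

Run:
```python
from h import *
s,R=show(); p=eyes.camera_params("wrist"); np.savez("w1.npz",**p)
im,d=eyes.get_image("wrist"); cv2.imwrite("pics/w1.png",im); np.save("w1d.npy",d)
c=proj(p,[488,13,218]); print(c)
x,y=int(c[0]),int(c[1]); cv2.imwrite("pics/w1z.png",cv2.resize(im[max(y-70,0):y+70,x-90:x+90],None,fx=4,fy=4,interpolation=cv2.INTER_CUBIC)); print(x-90,max(y-70,0))
show()
```

```text
t 2.02 pos [484.62  16.29 310.85] w 84.8 F [0.  0.4 0.4] T [ 0.009  0.032 -0.015] q [-0.33  0.31  0.32  1.86 -0.11  0.99  1.17]
jawyaw deg 65.44451901277576 x [ 0.0024 -0.0046 -1.    ]
(np.float64(314.11434384235537), np.float64(209.43744023414294))
224 139
t 2.08 pos [486.39  16.57 313.05] w 85.1 F [ 0.2 -0.2  0.8] T [-0.062  0.032  0.015] q [-0.34  0.31  0.32  1.86 -0.11  0.99  1.17]
jawyaw deg 65.48896723685337 x [ 0.0073 -0.0043 -1.    ]
```

View pics/w1.png

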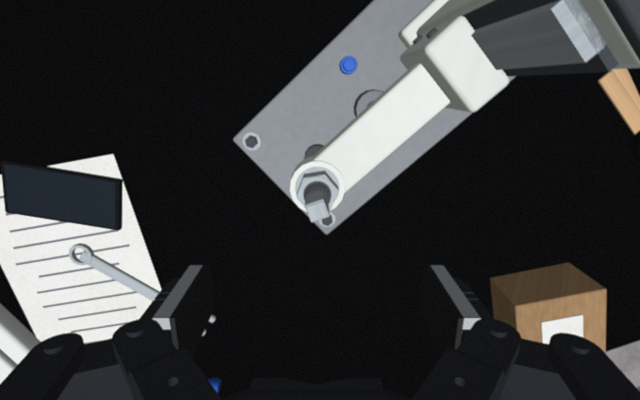

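View pics/w1z.png

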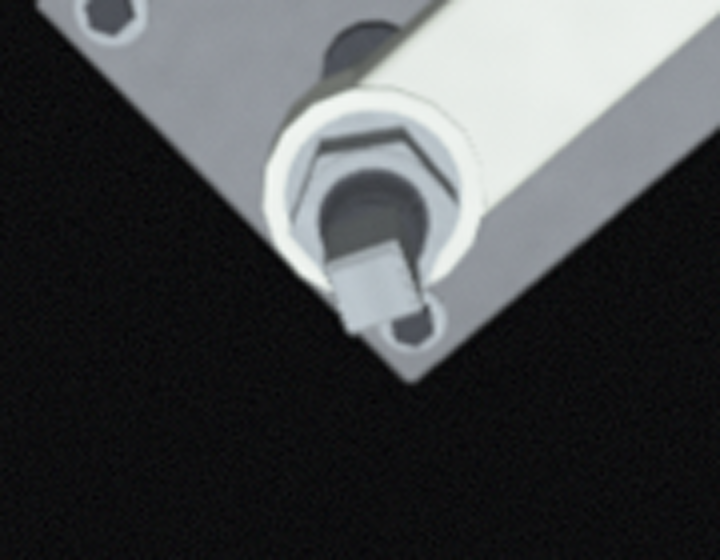

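Run:
```python
from h import *
p=dict(np.load("w1.npz"))
P=[plane(p,224+u/4,139+v/4,218.7) for u,v in ((327,264),(398,241),(423,309),(351,333))]
for a in P: print(a.round(1))
print("c",np.mean(P,0))
for i in range(4):
    e=P[(i+1)%4]-P[i]; print(np.linalg.norm(e), np.degrees(np.arctan2(e[1],e[0])))
# nut top edge
N=[plane(p,224+u/4,139+v/4,178) for u,v in ((318,147),(402,127),(460,205),(293,222))]
for a in N: print(a.round(1))
for i in range(2):
    e=N[i+1]-N[i]; print(np.linalg.norm(e), np.degrees(np.arctan2(e[1],e[0])))
# top and side views
p=eyes.camera_params("top");print(plane(p,339.5,230,218.5))
```

```text
[482.5   9.3 218.7]
[483.8  22.  218.7]
[496.8  20.8 218.7]
[495.6   7.7 218.7]
c [489.66990857  14.93665903 218.7       ]
12.776081203792629 84.30853501149399
13.053631505612259 -4.938039704757889
13.197550817461527 -94.86568227659028
13.245038174469872 173.2337115979168
[471.8  10.9 178. ]
[475.   27.5 178. ]
[494.1  31.5 178. ]
[ 4.836e+02 -1.000e-01  1.780e+02]
16.862859863737047 79.1995320088709
19.57471305607063 11.707900483556466
[485.21411     14.24291324 218.5       ]
```

apply_moves:
  targets:
    - [[25,0,0],-9.5,60]
    - [[25,0,0],-9.5,60]
    - [[0,0,0],0,60]
    - [[0,0,0],0,50]

```text
clock: 2.58
eef_pos: [492.6, 20.8, 270.8]
tool_rot: [-1.52, 1.548, -0.034]
force: [-1.4, 0.3, -0.2]
width: 50.0
```

Run:
```python
from h import *
s,R=show(); p=eyes.camera_params("wrist"); np.savez("w2.npz",**p)
im,d=eyes.get_image("wrist"); cv2.imwrite("pics/w2.png",im)
c=proj(p,[489.5,15,218]); print(c)
x,y=int(c[0]),int(c[1]); cv2.imwrite("pics/w2z.png",cv2.resize(im[max(y-70,0):y+70,x-90:x+90],None,fx=4,fy=4,interpolation=cv2.INTER_CUBIC)); print(x-90,max(y-70,0))
to([489.5,15,250])
```

```text
t 2.58 pos [492.58  20.78 270.82] w 50.0 F [-1.4  0.3 -0.2] T [ 0.002 -0.037 -0.037] q [-0.27  0.35  0.23  1.92 -0.1   0.86  1.49]
jawyaw deg 85.17211158704568 x [ 2.230e-02 -8.000e-04 -9.998e-01]
(np.float64(305.518843209549), np.float64(219.41973603108218))
215 149
tool shift to [489.5, 15, 250] : [20.7  3.  -6.1]
```

View pics/w2z.png

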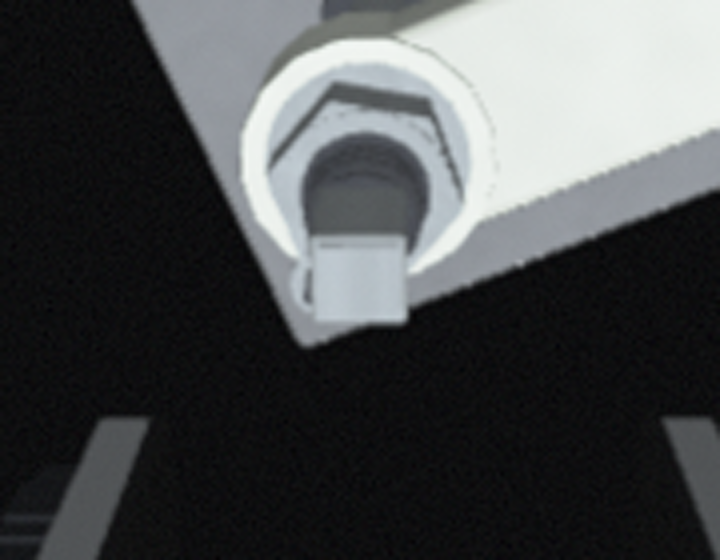

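Run:
```python
from h import *
p=dict(np.load("w2.npz"))
P=[plane(p,215+u/4,149+v/4,218.7) for u,v in ((313,247),(406,247),(407,325),(317,325))]
for a in P: print(a.round(1))
c=np.mean(P,0);print("c",c)
for i in range(4):
    e=P[(i+1)%4]-P[i]; print(np.linalg.norm(e), np.degrees(np.arctan2(e[1],e[0])))
N=[plane(p,215+u/4,149+v/4,178) for u,v in ((334,83),(431,97),(465,190),(268,165))]
for i in (3,0,1):
    e=N[(i+1)%4]-N[i]; print(np.linalg.norm(e), np.degrees(np.arctan2(e[1],e[0])))
show()
to([c[0],c[1],196.5])
```

```text
[483.4   8.6 218.7]
[484.5  21.8 218.7]
[496.5  20.9 218.7]
[495.4   7.9 218.7]
c [489.92485613  14.79014253 218.7       ]
13.19760333943497 85.14437381172053
12.041367287419368 -4.1304537544317705
13.014270037508396 -94.85840566056781
12.044451599596181 176.74166959138913
18.194055125988534 136.52263635329032
16.251712102301074 76.69715481440255
17.2965734129258 14.994590587610556
t 2.62 pos [492.56  20.85 270.78] w 50.2 F [ 0.9 -0.1  1.1] T [ 0.023 -0.005  0.01 ] q [-0.27  0.35  0.23  1.92 -0.1   0.86  1.5 ]
jawyaw deg 85.20277311158625 x [ 2.240e-02 -7.000e-04 -9.997e-01]
tool shift to [np.float64(489.9248561300284), np.float64(14.790142528730012), 196.5] : [74.2  3.8 -6.3]
```

apply_moves:
  targets:
    - [[10,3.5,-6],0,50]
    - [[20,0,0],0,45]
    - [[20,0,0],0,40]
    - [[12,0,0],0,35]
    - [[0,0,0],0,35]

```text
clock: 3.25
eef_pos: [490.9, 14.0, 209.1]
tool_rot: [-1.516, 1.543, -0.034]
force: [0.5, 0.9, 0.7]
width: 34.7
```

Run:
```python
from h import *
show()
to([489.7,14.8,196.5])
```

```text
t 3.25 pos [490.9   14.01 209.07] w 34.7 F [0.5 0.9 0.7] T [-0.029  0.031  0.01 ] q [-0.24  0.43  0.21  2.   -0.13  0.69  1.53]
jawyaw deg 84.94621307008448 x [ 2.760e-02 -9.000e-04 -9.996e-01]
tool shift to [489.7, 14.8, 196.5] : [12.5  1.6  0.7]
```

apply_moves:
  targets:
    - [[9,1,0.5],0,30]
    - [[3.5,0.6,0.2],0,25]
    - [[0,0,0],0,22]

```text
clock: 3.62
eef_pos: [490.4, 14.9, 196.8]
tool_rot: [-1.507, 1.541, -0.025]
force: [0.5, -0.4, 0.3]
width: 22.3
```

Run:
```python
from h import *
show()
to([489.7,14.8,196.5])
p=eyes.camera_params("wrist"); im,d=eyes.get_image("wrist"); cv2.imwrite("pics/w3.png",im[180:400,150:490])
im,d=eyes.get_image("side"); cv2.imwrite("pics/s3.png",cv2.resize(im[110:280,210:380],None,fx=3.5,fy=3.5,interpolation=cv2.INTER_CUBIC))
show()
```

```text
t 3.62 pos [490.4   14.87 196.76] w 22.3 F [ 0.5 -0.4  0.3] T [-0.03   0.021  0.018] q [-0.24  0.45  0.2   2.02 -0.14  0.66  1.54]
jawyaw deg 84.92352344958513 x [ 2.970e-02 -7.000e-04 -9.996e-01]
tool shift to [489.7, 14.8, 196.5] : [ 0.2  0.7 -0.1]
t 3.73 pos [490.59  14.83 197.01] w 22.0 F [-0.2  0.2  0.7] T [0.    0.025 0.003] q [-0.24  0.45  0.2   2.02 -0.14  0.66  1.54]
jawyaw deg 84.92184697210716 x [ 3.020e-02 -7.000e-04 -9.995e-01]
```

View pics/w3.png

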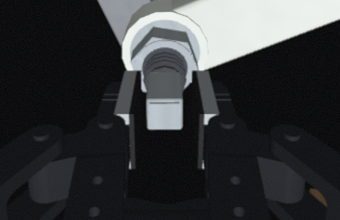

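View pics/s3.png

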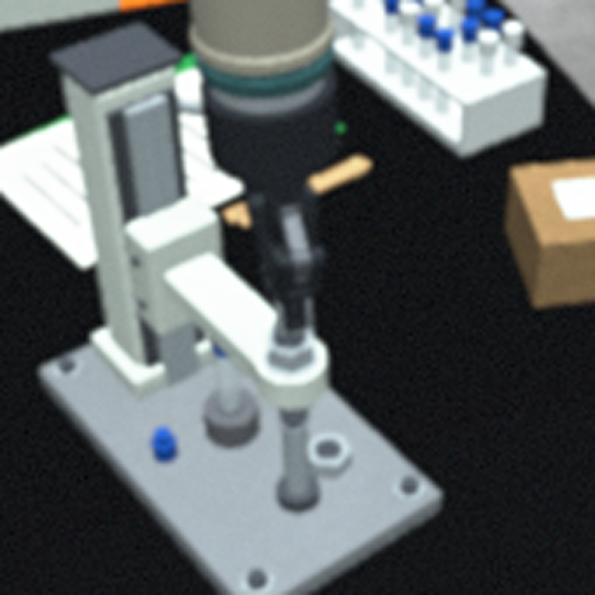

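The wrist view shows the square end (about px 315,295 of the full frame) centred between the two pads and square to them. I'll close on it.

apply_moves:
  targets:
    - [[0,0,0],0,5]
    - [[0,0,0],0,5]
    - [[0,0,0],0,5]
    - [[0,0,0],0,5]

```text
clock: 4.22
eef_pos: [490.6, 14.1, 197.3]
tool_rot: [-1.531, 1.54, -0.049]
force: [-0.1, -0.4, -1.0]
width: 12.4
```

Run:
```python
from h import *
show()
```

```text
t 4.22 pos [490.59  14.08 197.34] w 12.4 F [-0.1 -0.4 -1. ] T [-0.127  0.059  0.044] q [-0.24  0.45  0.2   2.02 -0.14  0.66  1.54]
jawyaw deg 84.91209700178213 x [ 0.0305 -0.0015 -0.9995]
```

apply_moves:
  targets:
    - [[0.1,0,0],6,5]
    - [[0.1,0,0],6,5]
    - [[0.1,0,0],6,5]

```text
clock: 4.6
eef_pos: [490.6, 13.8, 197.2]
tool_rot: [-1.242, 1.54, -0.079]
force: [0.0, -1.3, 0.1]
width: 12.6
```

Run:
```python
from h import *
show()
```

```text
t 4.60 pos [490.56  13.83 197.18] w 12.6 F [ 0.  -1.3  0.1] T [-0.423  0.161  0.368] q [-0.3   0.45  0.3   2.02 -0.2   0.66  1.29]
jawyaw deg 66.62796724318397 x [ 0.0304 -0.0024 -0.9995]
```

apply_moves:
  targets:
    - [[0.1,0,0],6,5]
    - [[0.1,0,0],6,5]
    - [[0.1,0,0],3,5]

```text
clock: 4.97
eef_pos: [490.5, 13.7, 197.0]
tool_rot: [-1.034, 1.541, -0.137]
force: [0.6, -0.8, 0.2]
width: 12.6
```

Run:
```python
from h import *
show()
```

```text
t 4.97 pos [490.46  13.65 197.  ] w 12.6 F [ 0.6 -0.8  0.2] T [-0.546  0.323  0.346] q [-0.36  0.46  0.38  2.02 -0.26  0.67  1.08]
jawyaw deg 51.416517426991255 x [ 0.03   -0.0041 -0.9995]
```

apply_moves:
  targets:
    - [[0,0,0],3,5]
    - [[0.1,0,0],3,5]
    - [[0.1,0,0],2,5]

```text
clock: 5.35
eef_pos: [490.4, 13.5, 196.9]
tool_rot: [-0.951, 1.541, -0.194]
force: [-0.4, -0.7, 1.3]
width: 12.3
```

Run:
```python
from h import *
show()
```

```text
t 5.35 pos [490.37  13.52 196.89] w 12.3 F [-0.4 -0.7  1.3] T [-0.572  0.343  0.307] q [-0.39  0.47  0.42  2.03 -0.29  0.67  0.97]
jawyaw deg 43.42876306532914 x [ 0.0294 -0.0058 -0.9996]
```

apply_moves:
  targets:
    - [[0,0,0],3,5]
    - [[0.1,0,0],3,5]
    - [[0.1,0,0],2,5]

```text
clock: 5.72
eef_pos: [490.3, 13.5, 196.8]
tool_rot: [-0.838, 1.541, -0.222]
force: [0.1, -0.5, 2.1]
width: 12.7
```

Run:
```python
from h import *
show()
```

```text
t 5.72 pos [490.28  13.48 196.81] w 12.7 F [ 0.1 -0.5  2.1] T [-0.626  0.485  0.343] q [-0.42  0.48  0.46  2.03 -0.32  0.68  0.86]
jawyaw deg 35.306971045310306 x [ 0.029  -0.0066 -0.9996]
```

apply_moves:
  targets:
    - [[0,0,0],3,5]
    - [[0.1,0,0],3,5]
    - [[0.1,0,0],2,5]

```text
clock: 6.1
eef_pos: [490.2, 13.4, 196.7]
tool_rot: [-0.713, 1.541, -0.24]
force: [-0.4, -0.1, 3.1]
width: 12.7
```

Run:
```python
from h import *
show()
```

```text
t 6.10 pos [490.19  13.4  196.71] w 12.7 F [-0.4 -0.1  3.1] T [-0.611  0.564  0.271] q [-0.44  0.48  0.5   2.03 -0.35  0.69  0.75]
jawyaw deg 27.097461831023395 x [ 0.0286 -0.007  -0.9996]
```

apply_moves:
  targets:
    - [[0,0,0],3,5]
    - [[0,0,0],3,5]
    - [[0.1,0,0],2,5]

```text
clock: 6.48
eef_pos: [490.1, 13.4, 196.6]
tool_rot: [-0.581, 1.542, -0.253]
force: [-0.1, -1.6, 2.9]
width: 12.5
```

Run:
```python
from h import *
show()
```

```text
t 6.47 pos [490.1   13.38 196.62] w 12.5 F [-0.1 -1.6  2.9] T [-0.663  0.603  0.344] q [-0.47  0.49  0.55  2.03 -0.38  0.69  0.64]
jawyaw deg 18.83488979505287 x [ 0.0282 -0.0073 -0.9996]
```

apply_moves:
  targets:
    - [[0,0,0],3,5]
    - [[0,0,0],3,5]
    - [[0.1,0,0],2,5]

```text
clock: 6.85
eef_pos: [490.0, 13.4, 196.5]
tool_rot: [-0.444, 1.542, -0.259]
force: [0.4, -0.4, 3.6]
width: 12.6
```

Run:
```python
from h import *
show()
```

```text
t 6.85 pos [489.98  13.45 196.54] w 12.6 F [ 0.4 -0.4  3.6] T [-0.551  0.703  0.449] q [-0.5   0.5   0.59  2.03 -0.42  0.7   0.53]
jawyaw deg 10.577598296291072 x [ 0.0278 -0.0074 -0.9996]
```

apply_moves:
  targets:
    - [[0,0,0],2,5]

```text
clock: 6.98
eef_pos: [490.0, 13.5, 196.5]
tool_rot: [-0.409, 1.542, -0.261]
force: [0.4, -2.2, 1.1]
width: 12.5
```

Run:
```python
from h import *
show()
```

```text
t 6.97 pos [489.97  13.5  196.54] w 12.5 F [ 0.4 -2.2  1.1] T [-0.506  0.626  0.561] q [-0.51  0.5   0.6   2.03 -0.42  0.7   0.51]
jawyaw deg 8.506883296733866 x [ 0.0277 -0.0074 -0.9996]
```

apply_moves:
  targets:
    - [[0,0,0],2,5]
    - [[0,0,0],0,5]
    - [[0,0,0],0,5]

```text
clock: 7.35
eef_pos: [489.9, 13.5, 196.5]
tool_rot: [-0.383, 1.542, -0.271]
force: [0.2, -0.1, 1.0]
width: 12.2
```

Run:
```python
from h import *
show()
```

```text
t 7.35 pos [489.95  13.52 196.51] w 12.2 F [ 0.2 -0.1  1. ] T [-0.566  0.616  0.519] q [-0.51  0.51  0.61  2.03 -0.43  0.71  0.48]
jawyaw deg 6.419810484333142 x [ 0.0276 -0.0077 -0.9996]
```

apply_moves:
  targets:
    - [[0,0,0],0,20]
    - [[0,0,0],0,30]
    - [[-3,0,0],0,45]
    - [[-20,0,0],-10,45]
    - [[-20,0,0],-10,45]
    - [[-20,0,0],-10,45]
    - [[-5,0,0],-10,45]
    - [[0,0,0],-10,45]
    - [[0,0,0],-10,45]
    - [[0,0,0],-10,45]

```text
clock: 8.6
eef_pos: [488.9, 15.2, 268.4]
tool_rot: [-1.503, 1.539, -0.138]
force: [0.2, 0.1, -0.7]
width: 44.9
```

Run:
```python
from h import *
s,R=show(); p=eyes.camera_params("wrist"); np.savez("w4.npz",**p)
im,d=eyes.get_image("wrist"); cv2.imwrite("pics/w4.png",im)
c=proj(p,[489.5,15,178]); print(c)
x,y=int(c[0]),int(c[1]); cv2.imwrite("pics/w4z.png",cv2.resize(im[max(y-60,0):y+80,x-90:x+90],None,fx=4,fy=4,interpolation=cv2.INTER_CUBIC)); print(x-90,max(y-60,0))
show()
```

```text
t 8.60 pos [488.88  15.22 268.36] w 44.9 F [ 0.2  0.1 -0.7] T [0.    0.106 0.026] q [-0.34  0.35  0.33  1.94 -0.14  0.84  1.43]
jawyaw deg 78.21164239964122 x [ 0.032  -0.0044 -0.9995]
(np.float64(315.6830386187865), np.float64(201.86923159321415))
225 141
t 8.65 pos [488.9   15.21 268.46] w 44.9 F [-0.7 -0.1 -0.2] T [ 0.004  0.033 -0.024] q [-0.34  0.35  0.33  1.94 -0.14  0.84  1.43]
jawyaw deg 78.504612098361 x [ 0.0321 -0.0043 -0.9995]
```

View pics/w4z.png

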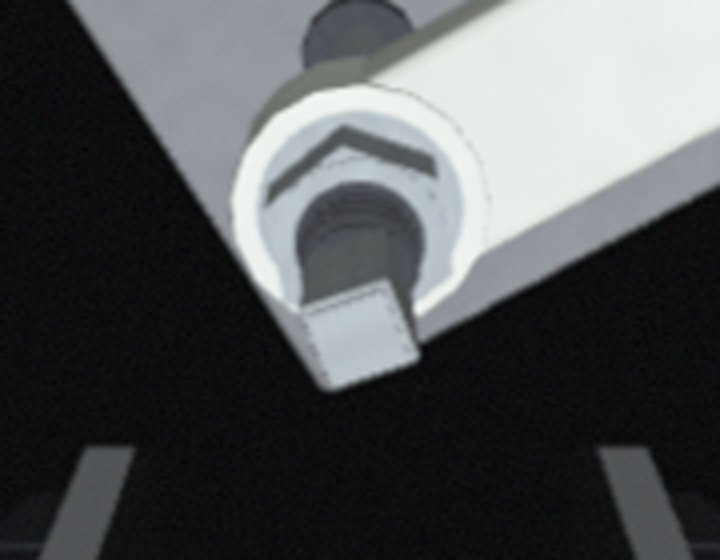

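Run:
```python
from h import *
p=dict(np.load("w4.npz"))
f=lambda L,z:[plane(p,225+u/4,141+v/4,z) for u,v in L]
for name,L,z in (("nut outer",((262,192),(345,125),(437,158)),161),("nut lower",((268,204),(345,145),(434,174)),178),):
    N=f(L,z)
    for a in N: print(name,a.round(1))
    for i in range(2):
        e=N[i+1]-N[i]; print(np.linalg.norm(e), np.degrees(np.arctan2(e[1],e[0])))
N=f(((301,310),(388,280),(420,358),(330,390)),218);print("sq",np.mean(N,0))
for i in range(4):
    e=N[(i+1)%4]-N[i]; print(np.linalg.norm(e), np.degrees(np.arctan2(e[1],e[0])))
im=cv2.imread("pics/w4.png")[161:211,280:350]
cv2.imwrite("pics/w4y.png",cv2.resize(im,None,fx=11,fy=11,interpolation=cv2.INTER_CUBIC))
```

```text
nut outer [482.2  -1.9 161. ]
nut outer [473.1  15.3 161. ]
nut outer [482.4  30.  161. ]
19.383764048621064 117.88101998472584
17.405069470624937 57.82284604866923
nut lower [479.4   0.9 178. ]
nut lower [472.   15.7 178. ]
nut lower [479.9  29.1 178. ]
16.474617867684685 116.55699856964173
15.576900766553496 59.47035773590827
sq [488.93679355  14.6514646  218.        ]
13.110422186190359 98.48174304233169
12.859343861358889 9.409619330430054
13.889761133583937 -80.51464608393574
13.113291752971476 -174.0050182259228
```

View pics/w4y.png

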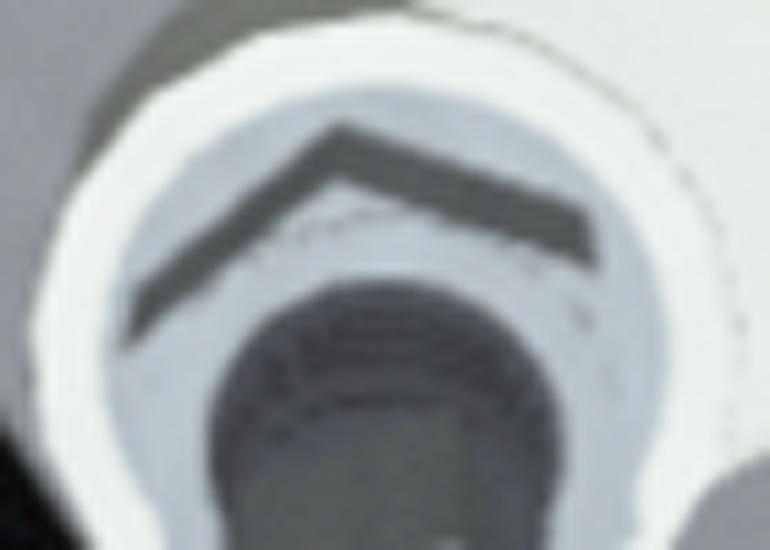

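apply_moves:
  targets:
    - [[20,0,0],-9.5,45]
    - [[20,0,0],0,45]
    - [[10,0,0],0,45]
    - [[0,0,0],0,45]

```text
clock: 9.15
eef_pos: [491.4, 14.9, 218.4]
tool_rot: [-1.626, 1.536, -0.096]
force: [-0.8, 0.3, -0.4]
width: 45.3
```

Run:
```python
from h import *
show();to([489.8,14.6,163.5])
```

```text
t 9.15 pos [491.45  14.86 218.37] w 45.3 F [-0.8  0.3 -0.4] T [ 0.024  0.045 -0.037] q [-0.28  0.42  0.27  2.   -0.16  0.71  1.61]
jawyaw deg 87.70337162749233 x [ 0.0349 -0.0033 -0.9994]
tool shift to [489.8, 14.6, 163.5] : [54.8  3.6 -0.2]
```

apply_moves:
  targets:
    - [[12,1,0],0,45]
    - [[12,1,0],0,45]
    - [[12,1,0],0,45]
    - [[10,0.5,0],0,45]
    - [[3,0,0],0,42]
    - [[0,0,0],0,40]

```text
clock: 9.9
eef_pos: [490.2, 15.0, 166.6]
tool_rot: [-1.621, 1.534, -0.091]
force: [-0.4, -0.2, -0.4]
width: 39.9
```

Run:
```python
from h import *
show();to([489.8,14.6,163.5])
im,d=eyes.get_image("wrist"); cv2.imwrite("pics/w5.png",im[180:400,150:490])
im,d=eyes.get_image("side"); cv2.imwrite("pics/s5.png",cv2.resize(im[150:260,240:350],None,fx=5,fy=5,interpolation=cv2.INTER_CUBIC))
```

```text
t 9.90 pos [490.24  15.01 166.6 ] w 39.9 F [-0.4 -0.2 -0.4] T [-0.011  0.016  0.002] q [-0.26  0.5   0.23  2.06 -0.19  0.57  1.64]
jawyaw deg 87.62683163477175 x [ 0.0362 -0.0033 -0.9993]
tool shift to [489.8, 14.6, 163.5] : [ 3.1  0.5 -0.4]
```

View pics/w5.png

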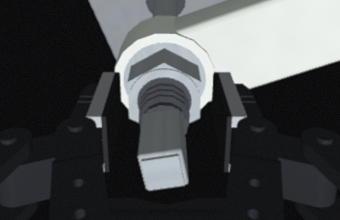

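View pics/s5.png

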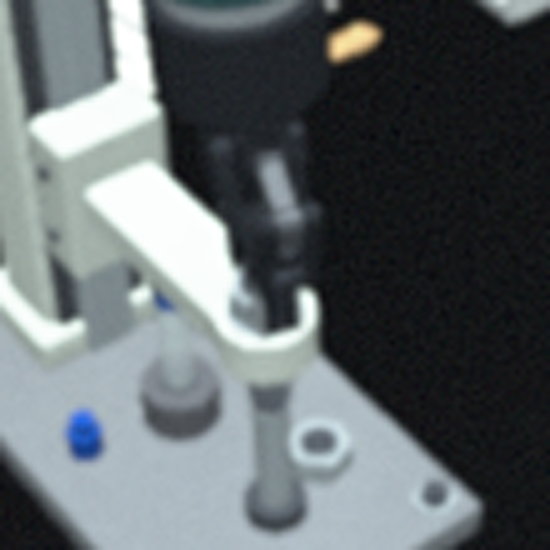

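apply_moves:
  targets:
    - [[2.5,0.3,-1.2],0,38]
    - [[0.6,0,0],0,36]
    - [[0,0,0],0,20]
    - [[0,0,0],0,20]
    - [[0,0,0],0,20]

```text
clock: 10.62
eef_pos: [490.7, 14.5, 164.8]
tool_rot: [-1.587, 1.532, -0.057]
force: [-0.3, 0.3, -0.7]
width: 28.5
```

Run:
```python
from h import *
show()
```

```text
t 10.62 pos [490.7   14.49 164.75] w 28.5 F [-0.3  0.3 -0.7] T [0.138 0.039 0.064] q [-0.25  0.5   0.23  2.06 -0.2   0.56  1.64]
jawyaw deg 87.6901796238809 x [ 0.0387 -0.0022 -0.9992]
```

apply_moves:
  targets:
    - [[0.1,0,0],8,20]
    - [[0.1,0,0],8,20]
    - [[0.1,0,0],8,20]
    - [[0.1,0,0],6,20]

```text
clock: 11.12
eef_pos: [490.5, 14.0, 164.3]
tool_rot: [-1.064, 1.532, -0.072]
force: [-1.1, 1.6, 0.7]
width: 28.4
```

Run:
```python
from h import *
show()
```

```text
t 11.12 pos [490.53  13.97 164.35] w 28.4 F [-1.1  1.6  0.7] T [-0.14   0.284  0.106] q [-0.36  0.52  0.39  2.06 -0.34  0.58  1.25]
jawyaw deg 56.84373712716731 x [ 0.0382 -0.0028 -0.9993]
```

apply_moves:
  targets:
    - [[0.1,0,0],4,20]
    - [[0,0,0],4,20]
    - [[0.1,0,0],4,20]

```text
clock: 11.5
eef_pos: [490.4, 13.8, 164.2]
tool_rot: [-0.875, 1.533, -0.098]
force: [-0.3, 0.7, 0.9]
width: 28.2
```

Run:
```python
from h import *
show()
```

```text
t 11.50 pos [490.39  13.82 164.22] w 28.2 F [-0.3  0.7  0.9] T [-0.175  0.402  0.136] q [-0.4   0.53  0.45  2.07 -0.4   0.59  1.1 ]
jawyaw deg 44.54014692484487 x [ 0.0376 -0.0037 -0.9993]
```

apply_moves:
  targets:
    - [[0.1,0,0],4,20]
    - [[0,0,0],4,20]
    - [[0.1,0,0],3,20]

```text
clock: 11.88
eef_pos: [490.2, 13.7, 164.0]
tool_rot: [-0.702, 1.534, -0.121]
force: [-1.4, 1.8, 2.6]
width: 28.3
```

Run:
```python
from h import *
show()
```

```text
t 11.88 pos [490.21  13.69 164.05] w 28.3 F [-1.4  1.8  2.6] T [-0.177  0.436  0.144] q [-0.44  0.54  0.51  2.07 -0.45  0.6   0.95]
jawyaw deg 33.29111522161667 x [ 0.0367 -0.0045 -0.9993]
```

apply_moves:
  targets:
    - [[0.1,0,0],4,20]
    - [[0,0,0],4,20]
    - [[0.1,0,0],3,20]

```text
clock: 12.25
eef_pos: [490.0, 13.6, 163.9]
tool_rot: [-0.526, 1.535, -0.141]
force: [0.5, 0.8, 2.3]
width: 28.4
```

Run:
```python
from h import *
show()
```

```text
t 12.25 pos [490.02  13.65 163.92] w 28.4 F [0.5 0.8 2.3] T [-0.162  0.517  0.112] q [-0.48  0.55  0.57  2.07 -0.5   0.62  0.81]
jawyaw deg 22.059755747884054 x [ 0.0357 -0.0051 -0.9994]
```

apply_moves:
  targets:
    - [[0.1,0,0],4,20]
    - [[0,0,0],4,20]
    - [[0.1,0,0],3,20]

```text
clock: 12.62
eef_pos: [489.9, 13.6, 163.8]
tool_rot: [-0.351, 1.536, -0.162]
force: [0.1, 1.2, 1.5]
width: 28.1
```

Run:
```python
from h import *
show()
```

```text
t 12.62 pos [489.85  13.59 163.78] w 28.1 F [0.1 1.2 1.5] T [-0.149  0.604  0.077] q [-0.51  0.57  0.63  2.07 -0.55  0.64  0.67]
jawyaw deg 10.830269927849514 x [ 0.0345 -0.0056 -0.9994]
```

apply_moves:
  targets:
    - [[0.1,0,0],4,20]
    - [[0,0,0],4,20]
    - [[0.1,0,0],3,20]

```text
clock: 13.0
eef_pos: [489.6, 13.6, 163.7]
tool_rot: [-0.173, 1.537, -0.18]
force: [0.5, 1.2, 1.9]
width: 27.9
```

Run:
```python
from h import *
show()
```

```text
t 13.00 pos [489.63  13.64 163.66] w 27.9 F [0.5 1.2 1.9] T [-0.068  0.59   0.109] q [-0.55  0.58  0.68  2.07 -0.6   0.66  0.52]
jawyaw deg -0.3959307821539178 x [ 0.0331 -0.006  -0.9994]
```

apply_moves:
  targets:
    - [[0.1,0,0],4,20]
    - [[0,0,0],4,20]
    - [[0.1,0,0],3,20]

```text
clock: 13.38
eef_pos: [489.4, 13.6, 163.5]
tool_rot: [0.006, 1.538, -0.197]
force: [-0.6, 0.7, 1.9]
width: 28.2
```

Run:
```python
from h import *
show()
```

```text
t 13.38 pos [489.45  13.64 163.53] w 28.2 F [-0.6  0.7  1.9] T [-0.003  0.593  0.093] q [-0.58  0.6   0.74  2.07 -0.65  0.68  0.38]
jawyaw deg -11.629453244845033 x [ 0.0317 -0.0063 -0.9995]
```

apply_moves:
  targets:
    - [[0.1,0,0],4,20]
    - [[0,0,0],4,20]
    - [[0.1,0,0],3,20]

```text
clock: 13.75
eef_pos: [489.3, 13.7, 163.4]
tool_rot: [0.188, 1.54, -0.211]
force: [0.1, 0.3, 1.1]
width: 28.3
```

Run:
```python
from h import *
show()
```

```text
t 13.75 pos [489.26  13.7  163.39] w 28.3 F [0.1 0.3 1.1] T [0.041 0.585 0.054] q [-0.62  0.62  0.8   2.07 -0.69  0.7   0.23]
jawyaw deg -22.866932894846197 x [ 0.0302 -0.0065 -0.9995]
```

apply_moves:
  targets:
    - [[0.1,0,0],4,20]
    - [[0,0,0],4,20]
    - [[0.1,0,0],3,20]

```text
clock: 14.12
eef_pos: [489.1, 13.8, 163.3]
tool_rot: [0.375, 1.541, -0.22]
force: [2.3, 0.4, 2.4]
width: 28.2
```

Run:
```python
from h import *
show()
```

```text
t 14.12 pos [489.11  13.81 163.28] w 28.2 F [2.3 0.4 2.4] T [0.088 0.606 0.074] q [-0.65  0.64  0.85  2.07 -0.74  0.73  0.08]
jawyaw deg -34.10651109908186 x [ 0.0288 -0.0064 -0.9996]
```

apply_moves:
  targets:
    - [[0.1,0,0],4,20]
    - [[0,0,0],4,20]
    - [[0.1,0,0],3,20]

```text
clock: 14.5
eef_pos: [489.0, 14.0, 163.2]
tool_rot: [0.566, 1.543, -0.225]
force: [0.9, 0.6, 2.1]
width: 28.3
```

Run:
```python
from h import *
show()
```

```text
t 14.50 pos [489.01  13.97 163.17] w 28.3 F [0.9 0.6 2.1] T [0.22  0.553 0.114] q [-0.67  0.67  0.91  2.07 -0.78  0.76 -0.07]
jawyaw deg -45.3475663600572 x [ 0.0275 -0.0063 -0.9996]
```

apply_moves:
  targets:
    - [[0.1,0,0],4,20]
    - [[0,0,0],4,20]
    - [[0.1,0,0],3,20]

```text
clock: 14.88
eef_pos: [488.9, 14.9, 163.1]
tool_rot: [0.789, 1.545, -0.195]
force: [1.4, -1.1, 2.5]
width: 28.0
```

Run:
```python
from h import *
show()
```

```text
t 14.88 pos [488.92  14.9  163.08] w 28.0 F [ 1.4 -1.1  2.5] T [0.51  0.508 0.654] q [-0.7   0.69  0.96  2.07 -0.82  0.79 -0.22]
jawyaw deg -56.380065597268555 x [ 0.0255 -0.005  -0.9997]
```

apply_moves:
  targets:
    - [[0,0,0],0,20]
    - [[0,0,0],0,20]

```text
clock: 15.12
eef_pos: [488.9, 14.9, 163.1]
tool_rot: [0.765, 1.545, -0.215]
force: [1.0, -0.9, 1.3]
width: 28.5
```

Run:
```python
from h import *
show()
```

```text
t 15.12 pos [488.93  14.88 163.11] w 28.5 F [ 1.  -0.9  1.3] T [0.455 0.523 0.457] q [-0.7   0.69  0.96  2.07 -0.82  0.79 -0.21]
jawyaw deg -56.17830375786244 x [ 0.0248 -0.0054 -0.9997]
```

apply_moves:
  targets:
    - [[0,0,0],1.2,20]
    - [[0,0,0],0,20]
    - [[0,0,0],0,20]

```text
clock: 15.5
eef_pos: [488.9, 15.0, 163.1]
tool_rot: [0.794, 1.546, -0.207]
force: [0.8, -0.7, 1.3]
width: 28.5
```

Run:
```python
from h import *
show()
```

```text
t 15.50 pos [488.9   14.97 163.1 ] w 28.5 F [ 0.8 -0.7  1.3] T [0.395 0.502 0.569] q [-0.7   0.69  0.97  2.07 -0.83  0.79 -0.23]
jawyaw deg -57.32686161049311 x [ 0.0245 -0.0051 -0.9997]
```

apply_moves:
  targets:
    - [[0,0,0],0,34]
    - [[0,0,0],0,42]
    - [[0,0,0],0,48]
    - [[-10,0,0],0,48]
    - [[-25,0,0],0,48]
    - [[-35,0,0],0,48]
    - [[-35,0,0],0,48]
    - [[0,0,0],0,48]
    - [[0,0,0],0,48]

```text
clock: 16.62
eef_pos: [485.7, 15.0, 272.9]
tool_rot: [0.812, 1.545, -0.194]
force: [0.1, -0.1, -0.5]
width: 47.7
```

Run:
```python
from h import *
s,R=show(); p=eyes.camera_params("wrist"); np.savez("w6.npz",**p)
im,d=eyes.get_image("wrist"); cv2.imwrite("pics/w6.png",im)
c=proj(p,[489.5,15,178]); x,y=int(c[0]),int(c[1]); cv2.imwrite("pics/w6z.png",cv2.resize(im[max(y-60,0):y+80,x-90:x+90],None,fx=4,fy=4,interpolation=cv2.INTER_CUBIC)); print(x-90,max(y-60,0))
im,d=eyes.get_image("side"); cv2.imwrite("pics/s6.png",im)
```

```text
t 16.62 pos [485.66  15.03 272.86] w 47.7 F [ 0.1 -0.1 -0.5] T [-0.031  0.037 -0.011] q [-0.84  0.56  1.16  1.95 -0.62  1.01 -0.41]
jawyaw deg -57.70150266713347 x [ 0.0254 -0.005  -0.9997]
226 141
```

View pics/w6z.png

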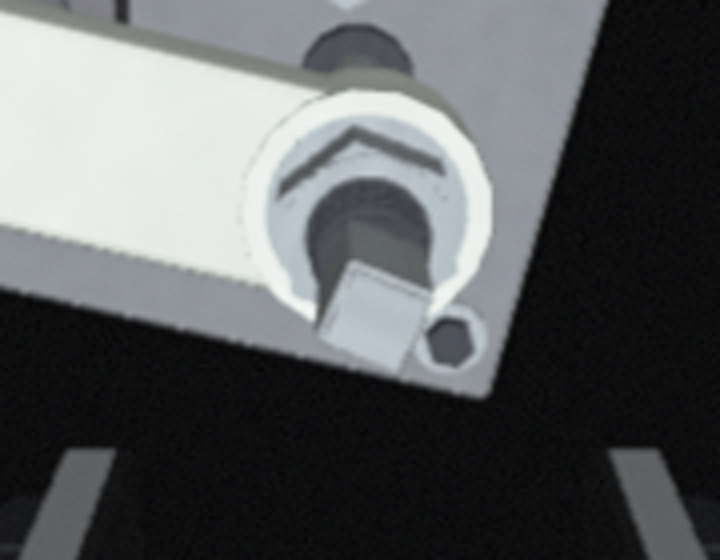

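View pics/s6.png

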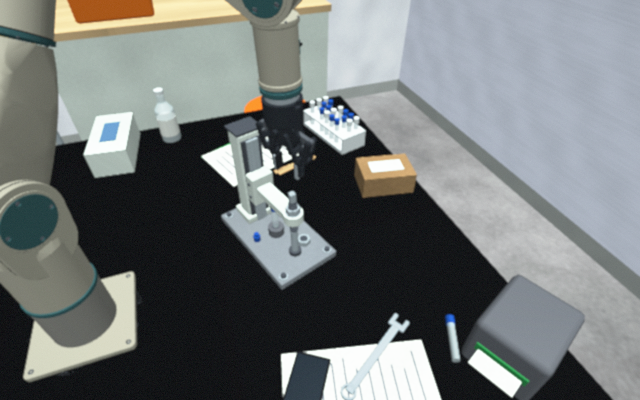

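Run:
```python
from h import *
p=dict(np.load("w6.npz"))
N=[plane(p,226+u/4,141+v/4,218) for u,v in ((354,262),(434,293),(403,374),(318,330))]
for i in range(4):
    e=N[(i+1)%4]-N[i]; print(np.linalg.norm(e).round(1), np.degrees(np.arctan2(e[1],e[0])).round(1)%90)
```

```text
12.5 9.900000000000006
13.3 13.0
14.3 3.0
11.6 5.4
```

Run:
```python
from h import *
show(); print(ctrl.finish_job())
```

```text
t 16.73 pos [485.64  14.75 272.56] w 48.1 F [-0.4  0.4 -0.8] T [-0.006  0.082  0.022] q [-0.84  0.56  1.16  1.95 -0.62  1.01 -0.41]
jawyaw deg -57.725865144700514 x [ 0.0249 -0.0055 -0.9997]
the job is handed in; nothing more can be done
None
```

The stop screw now bears on the post and the jam nut is nipped up against the arm. I handed the job in at 16.7 s of the 72 s. No verdict is reported.

- **Screw:** I turned it clockwise about 78°. The drag was about 0.3 N m. The torque began to climb at about 74°, and I stopped two 2° steps later with 0.52 N m held.
- **Nut:** I gripped it on its flats and ran it down about 145° at about 0.1 N m until it met the arm. It read 0.65 N m while turning and 0.46 N m held. I added 1.2°, which left 0.57 N m held.
- **Last checks:** The square's flats read about 8° before and after tightening the nut (8.4° then 7.8°), so the screw did not back off within the 3–5° that picture can show. The gripper was open and about 55 mm above the screw at the end, with force readings near zero. The bystanders in the side view look where they were. I judged that by eye and did not measure it.
- **Limits:** The contact forces on the post and the arm were judged from wrist torque, not measured directly. The tool also picked up a tilt of about 2° along the way, with no sign that it affected either turn.

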